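Cull the faulty corrector bars from the latched tray

TASK

Give the cam latch a quarter turn to free the tin flap, fold the flap right back, and move every faulty zinc bar in the tray (too short, bent or chipped, unlike the straight whole 60 mm ones) into the scrap pan, leaving the sound bars in the tray. Then shut the flap fully and turn the latch back so that its tongue holds the flap. Do not disturb the compass, spirit level, capsule or feeler block standing around.

Things in the scene. Friction and masses are not known exactly. Their poses are not given: they have to be found in the camera images.
- case: fixed galvanized tray case on the counter; origin at the centre of the tray on the counter top, z up. Frame used below: x is the long way of the tray (roughly away from the robot), y to the left. Tray inside 290 (x) by 190 (y) mm, floor 10 mm and rim 52 mm above the counter. Side walls 4 mm thick at the x ends; on the right (-y) a 40 mm wide hinge strip, on the left (+y) a 65 mm wide shelf level with the rim, so the whole case spans x -149 to 149, y -135 to 160 mm
- tray_floor (a point): centre of the tray floor (10 mm above the case's origin), axes as the case
- flap (a joint): hinge angle of the tin flap in rad: 0 shut, 2.45 fully folded back to its stop; it hinges about the case's x axis along its right (-y) side and lifts on its left side. A friction hinge: it stays at whatever angle it is left; about 5 N at the free edge moves it. Flap 3 mm thick, 294 mm (x), free edge 235 mm from the hinge line; mass 0.35 kg. Its top is 56 mm above the counter when shut
- flap_hinge (a point): point on the hinge line: 125 mm to the right (-y) of the case's origin and 56 mm above the counter, at the middle of the flap's length; the axes turn with the flap (y towards the free edge, z out of the flap's outer face)
- flap_pull (a point): grasp point of the flap's upright pull, a black block 22 mm (x) by 10 mm (y), standing 40 mm proud of the flap's outer face; this point is 28 mm above the outer face, 210 mm from the hinge line and 50 mm towards -x of the flap's middle; axes turn with the flap
- latch (a joint): angle of the quarter-turn cam latch in rad, grows clockwise seen from above: 0 latched (steel tongue points to the case's -y and lies over the flap's edge), 1.571 fully open (tongue points to -x, clear of the flap); the tongue is clear above about 1.2. Light friction (0.05 N m), stays where left; with the tongue over the edge the flap cannot lift, and the tongue turns back only over a shut flap (3 mm gap)
- latch_grip (a point): on the latch's vertical axis at mid height of its finger grip, which is a black upright bar 40 mm long, 11 mm thick and 26 mm tall, in line with the tongue (along the case's y when latched, along x when open); the point is 78 mm above the counter, grip bottom at 62 mm, top at 88 mm. Axis at case x +60, y +132 mm. The tongue, 14 mm wide, reaches 36 mm from the axis just under the grip. Axes turn with the latch
- scrap_pan: fixed open aluminium scrap pan, 220 (x) by 140 (y) by 35 mm high outside, walls 4 mm, floor about 4 mm thick; origin at the centre of its underside
- scrap_pan_in (a point): centre of the scrap pan's inner floor, axes as the pan
- bar1: sound zinc corrector bar, straight, 60 x 16 x 16 mm, 0.11 kg; the origin is the centre of the underside, x runs along the bar; starts lying in the tray roughly across it (along the case's y); may be absent
- bar2: sound zinc corrector bar, straight, 60 x 16 x 16 mm, 0.11 kg; the origin is the centre of the underside, x runs along the bar; starts lying in the tray roughly across it (along the case's y); may be absent
- bar3: sound zinc corrector bar, straight, 60 x 16 x 16 mm, 0.11 kg; the origin is the centre of the underside, x runs along the bar; starts lying in the tray roughly across it (along the case's y); may be absent
- short_bar: faulty zinc bar, too short: 34 x 16 x 16 mm; the origin is the centre of the underside, x runs along the bar; starts lying in the tray roughly across it (along the case's y); may be absent
- bent_bar: faulty zinc bar, bent: a straight arm 40 x 16 x 16 mm with, at its +x end, a 30 mm arm of the same section turned 52 degrees (0.9 rad) towards +y (that arm's centre is at x 26, y 10 mm); the origin is the centre of the 40 mm arm's underside, x runs along that arm; starts in the tray roughly across it; may be absent
- chipped_bar: faulty zinc bar, chipped: 36 mm of full 16 x 16 mm section, then a remnant 24 mm long and 6 mm wide flush with the -y side at its +x end (the rest is broken away; the remnant spans x 18 to 42, y -8 to -2 mm), 16 mm high; the origin is the centre of the full section's underside, x runs along the bar; starts in the tray roughly across it; may be absent
- mirror_compass: bystander: red acrylic mirror compass, 105 x 60 mm, mirror standing 62 mm high; loose on the counter, origin at the centre of its underside
- spirit_level: bystander: brass spirit level, 150 x 22 x 28 mm; loose on the counter, origin at the centre of its underside
- zinc_capsule: bystander: grey zinc capsule, 44 mm across, 30 mm high; loose on the counter, origin at the centre of its underside
- feeler_block: bystander: steel feeler block, 70 x 40 x 30 mm; loose on the counter, origin at the centre of its underside

How it is judged:
On the way, in this order (a step that is already met when the one before it is completed fails the run):
1. the latch is turned clear of the flap (beyond 1.2 rad) (value of joint latch above 1.2 rad), for 0.2 s.
2. the flap is folded right back (beyond 2.0 rad) (value of joint flap above 2 rad), for 0.2 s.
3. every faulty bar lies in the scrap pan (x of short_bar in the frame of scrap_pan_in between -0.106 and 0.106 m and y of short_bar in the frame of scrap_pan_in between -0.066 and 0.066 m and z of short_bar in the frame of scrap_pan_in between -0.006 and 0.022 m and x of bent_bar in the frame of scrap_pan_in between -0.106 and 0.106 m and y of bent_bar in the frame of scrap_pan_in between -0.066 and 0.066 m and z of bent_bar in the frame of scrap_pan_in between -0.006 and 0.022 m and x of chipped_bar in the frame of scrap_pan_in between -0.106 and 0.106 m and y of chipped_bar in the frame of scrap_pan_in between -0.066 and 0.066 m and z of chipped_bar in the frame of scrap_pan_in between -0.006 and 0.022 m), for 0.2 s.
4. the flap is shut (below 0.03 rad) (value of joint flap below 0.03 rad), for 0.2 s.
5. the latch is turned back over the flap (below 0.3 rad) (value of joint latch below 0.3 rad), for 0.2 s.
At the end, for the whole second after the job is handed in: The flap is shut (below 0.03 rad), the latch is back over its edge (below 0.3 rad), every faulty bar lies in the scrap pan and every sound bar in the tray (origins within the inner walls and less than 22 mm above the floor), all at rest (all of step 3 and value of joint flap below 0.03 rad and value of joint latch below 0.3 rad and x of bar1 in the frame of tray_floor between -0.145 and 0.145 m and y of bar1 in the frame of tray_floor between -0.095 and 0.095 m and z of bar1 in the frame of tray_floor between -0.006 and 0.022 m and x of bar2 in the frame of tray_floor between -0.145 and 0.145 m and y of bar2 in the frame of tray_floor between -0.095 and 0.095 m and z of bar2 in the frame of tray_floor between -0.006 and 0.022 m and x of bar3 in the frame of tray_floor between -0.145 and 0.145 m and y of bar3 in the frame of tray_floor between -0.095 and 0.095 m and z of bar3 in the frame of tray_floor between -0.006 and 0.022 m and linear speed of each of bar1, bar2, bar3, short_bar, bent_bar, chipped_bar below 0.03 m/s); the robot touches nothing.
It fails at once if a bystander is moved by more than 30 mm (distance of any of mirror_compass, spirit_level, zinc_capsule, feeler_block from where it was at the start of the episode above 0.03 m).
Of bar1, bar2, bar3 only 2 to 3 are there at a start; the rules pass over those that are not, and their reading is None.
Of short_bar, bent_bar, chipped_bar only 2 to 3 are there at a start; the rules pass over those that are not, and their reading is None.
At some moment in a run one of short_bar, bent_bar, chipped_bar may be knocked a few centimetres aside while the robot is not near it.
Once in a run the grip may slacken for a moment while it holds something.
It also fails if it takes over 210 s, if anything falls off the work surface, if the arm or the gripper's body presses on something with over 40 N, if the wrist force passes 120 N, or if a joint passes its speed limit or range.

ROBOT

A 6-joint arm with a two-finger parallel gripper is mounted at the origin on the work surface. World frame = base frame: x ahead of the robot, y to its left, z up, the work surface at z = 0. Lengths are in m, angles in rad, forces in N, time in s.
With the tool pointing down it reaches from about 0.3 to 0.875 m from the base axis. Payload 6.4 kg.
Tool frame: the origin (TCP) lies at the very end of the fingers, on their centre line; the grasp point (between the pads) lies 19 mm behind it; z points along the fingers, y is the direction in which the jaws open and shut (so a half turn about z gives the same grasp; the last joint's range is limited). The gripper opens to 88 mm and grips with 3 to 60 N. Pads are 18 mm wide; open, the fingers measure 123 mm over their backs; the gripper's body (75 mm by 187 mm) begins 45 mm behind the grasp point.
Start: joints at [-1.458, 0.181, 1.607, -0, 1.354, -0.206], TCP at [0.18, -0.546, 0.239] pointing down, gripper open.
Joint ranges: [-2.99, 2.99], [-0.89, 2.07], [0.3, 2.58], [-1.14, 4.28], [0, 2.63], [-3.12, 3.12]. Speed limits (rad/s): [2.57, 2.57, 3.01, 3.14, 3.14, 3.14].

INTERFACE

Orientations are given as a unit quaternion [x, y, z, w].
In Python, from bench import ctrl, snapshot, camera_model gives the robot as it stands. Calls block until the motion is done:
- ctrl.move_ptp(position, orientation): joint-space move of the TCP to a pose.
- ctrl.movel(position, rotation=None, v=0.15, guard=None): straight line of the TCP; rotation=None keeps the orientation; v is the mean speed in m/s. With guard (N) it stops when the force on the tool has changed by that much, and returns True; else False.
- ctrl.move_j(angles): joint-space move.
- ctrl.let_go() and ctrl.gripper_close(squeeze=None): open the fingers fully, or close them until they stop; squeeze is the grip in N (None keeps the last).
- ctrl.sleep(seconds).
- ctrl.solve_ik(position, orientation): joint angles nearest the present ones, or None.
- snapshot(name): name is "scene" or "top"; returns the picture (384x512x3 uint8, red, green, blue); there is no depth.
- camera_model(name): a dict with "camera_matrix" (3x3 intrinsics, pixels), "R" (3x3) and "t" (3): a world point X has camera coordinates R X + t. Camera axes: x right, y down, z forward; pixel columns grow to the right and rows downward; lengths in m; the calibration is good to about 2 mm. A picture is of the moment at which its call begins. camera_model takes no time and is no camera call.
A pose or a line that the arm cannot do raises ctrl.PlanningError and nothing moves.
- ctrl.job_done(): hands the job in, once; it reports no verdict.
Readings, each from a call of its own:
- ctrl.get_t(): time.
- ctrl.get_q(): joint angles.
- ctrl.get_qd(): joint speeds.
- ctrl.get_effort(): joint torques, N m.
- ctrl.get_eef_pos(): TCP position.
- ctrl.get_tcp_rot(): TCP orientation.
- ctrl.get_wrist_force(): force on the tool from outside, world axes, zero at the start.
- ctrl.get_wrist_torque(): the same for the moment, N m.
- ctrl.get_opening(): finger opening in m.
Only numpy, scipy, OpenCV 4.12 (cv2) and the standard library are available. Lean on these libraries where they do the work, as an engineer would, in place of code of your own. Each camera call takes 0.05 s, during which the arm holds its last target. There are 200 camera calls.

## Working session

There is one attempt and no reset: what is moved stays moved. The work goes in short steps, each a Python script; the robot and the scene stay as the last script left them, time stands still between calls to the robot, and variables do not carry over. Pictures are saved under pics/ and viewed, about 12 in all and at most 16, crops included, and the job is handed in when it is done.

```bash
ls; mkdir -p pics
python3 - <<'E'
from bench import ctrl, snapshot, camera_model
import cv2,numpy as np
for n in("scene","top"):
    im=snapshot(n); cv2.imwrite(f"pics/{n}0.png",cv2.resize(im[:,:,::-1],(800,600),interpolation=cv2.INTER_CUBIC))
    c=camera_model(n); print(n,c["camera_matrix"],c["R"],c["t"],-c["R"].T@c["t"])
print(ctrl.get_t(),ctrl.get_tcp_rot())
E
```

```text
pics
scene [[496.06900224   0.         254.10938929]
 [  0.         496.06900224 186.29809929]
 [  0.           0.           1.        ]] [[-0.77535564  0.63152082 -0.00225445]
 [ 0.44197753  0.54008528 -0.71621488]
 [-0.45108701 -0.55631766 -0.69787618]] [ 0.51152082 -0.14337595  1.62307412] [1.19212715 0.657344   1.03116999]
top [[384.70330724   0.         251.49608819]
 [  0.         384.70330724 187.14617295]
 [  0.           0.           1.        ]] [[-0.02195922 -0.99952543  0.0216034 ]
 [-0.99393443  0.01949709 -0.10823223]
 [ 0.10775966 -0.02384905 -0.99389088]] [-0.08630216  0.58495608  1.02394662] [ 0.46917272 -0.07324599  1.08286673]
0.1 [ 9.87322804e-01  1.58723443e-01  4.57491052e-05 -7.39396018e-04]
```

View pics/scene0.png

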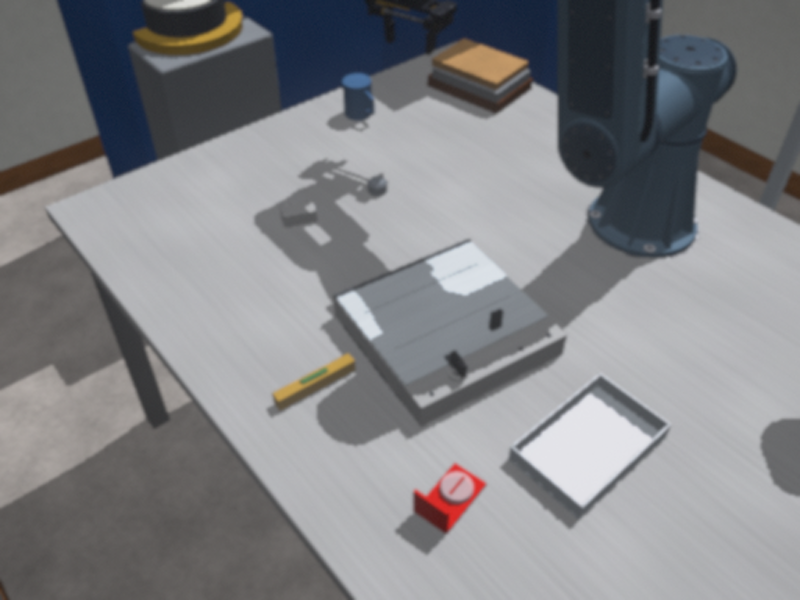

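View pics/top0.png

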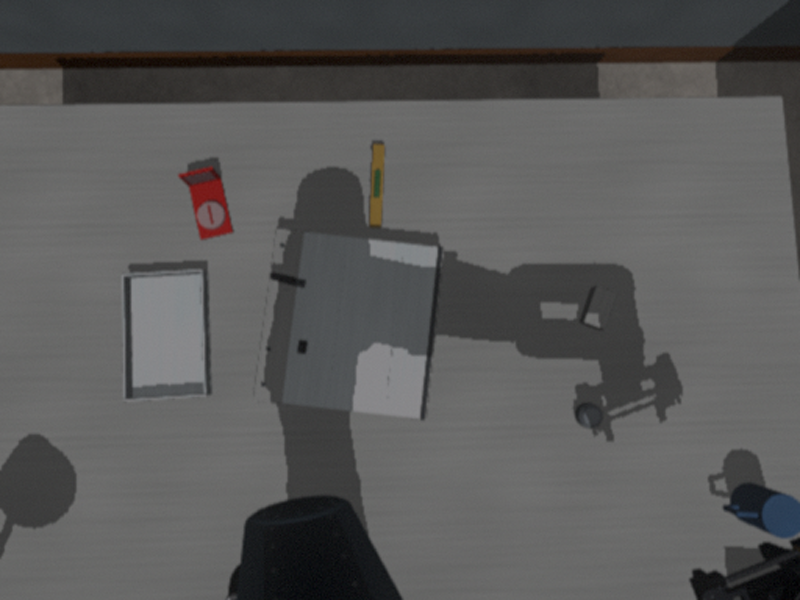

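The scene view shows the case with its flap shut. In the 800x600 pictures, the latch grip is at about (456,362) in scene and (288,279) in top, and the pull is at (496,319) and (302,347). In top, the pan is at about (166,335) to the left, the level is at (377,185), the compass at (210,205), the capsule at (588,415) and the block at (600,308) on the fold-back side. Next I'll measure the case pose.

```bash
cat > h.py <<'E'
import numpy as np, cv2
from bench import ctrl, snapshot, camera_model
from scipy.spatial.transform import Rotation as Rn
C={n:camera_model(n) for n in("scene","top")}
def ray(n,uv):
    c=C[n]; d=c["R"].T@np.linalg.inv(c["camera_matrix"])@np.array([uv[0],uv[1],1.]); return -c["R"].T@c["t"],d
def onz(n,uv,z):
    o,d=ray(n,uv); return o+d*(z-o[2])/d[2]
def proj(n,X):
    c=C[n]; p=c["camera_matrix"]@(c["R"]@np.asarray(X)+c["t"]); return p[:2]/p[2]
def tri(a,b):
    (o1,d1),(o2,d2)=ray("top",a),ray("scene",b)
    s=np.linalg.lstsq(np.c_[d1,-d2],o2-o1,rcond=None)[0]
    p,q=o1+d1*s[0],o2+d2*s[1]; return (p+q)/2,np.linalg.norm(p-q)
def blobs(mask,amin=20):
    n,l,s,c=cv2.connectedComponentsWithStats(mask.astype(np.uint8)); return [(c[i],s[i]) for i in range(1,n) if s[i][4]>=amin]
def save(im,name,box=None,k=None):
    if box: im=im[box[1]:box[3],box[0]:box[2]]
    k=k or min(800/im.shape[1],600/im.shape[0])
    cv2.imwrite("pics/"+name,cv2.resize(im[:,:,::-1],None,fx=k,fy=k,interpolation=cv2.INTER_CUBIC))
E
python3 - <<'E'
from h import *
np.set_printoptions(precision=4,suppress=True)
f=512/800; px=lambda u,v:(np.array([u,v])+.5)*f-.5
t,s=snapshot("top"),snapshot("scene")
for n,im,b in(("top",t,(165,165,215,240)),("scene",s,(270,185,335,250))):
    m=np.zeros(im.shape[:2],bool); x0,y0,x1,y1=b; m[y0:y1,x0:x1]=im[y0:y1,x0:x1].max(2)<45
    print(n,[(c,st) for c,st in blobs(m,8)])
cor=[px(*p) for p in((303,232),(440,245),(422,418),(282,403))]
P=np.array([onz("top",c,.056) for c in cor]);print(P, [np.linalg.norm(P[i]-P[i-1]) for i in range(4)])
# model corners in case frame (free,+x),(hinge,+x),(hinge,-x),(free,-x)
M=np.array([[.147,.11],[.147,-.125],[-.147,-.125],[-.147,.11]])
def fit(M,Q):
    a,b=M-M.mean(0),Q-Q.mean(0); th=np.arctan2((a[:,0]*b[:,1]-a[:,1]*b[:,0]).sum(),(a*b).sum())
    R=Rn.from_euler('z',th).as_matrix()[:2,:2]; o=Q.mean(0)-R@M.mean(0); return th,o,Q-(M@R.T+o)
th,o,r=fit(M,P[:,:2]);print("case",th,o,r)
R=Rn.from_euler('z',th).as_matrix()[:2,:2]
for nm,p in(("grip",(.06,.132,.078)),("pull",(-.05,.085,.084))):
    X=np.r_[o+R@p[:2],p[2]];print(nm,X,proj("top",X),proj("scene",X))
pan=[px(*p) for p in((123,276),(207,270),(210,395),(124,399))]
Q=np.array([onz("top",c,.035) for c in pan]);th2,o2,r2=fit(np.array([[.11,.07],[.11,-.07],[-.11,-.07],[-.11,.07]]),Q[:,:2]);print("pan",th2,o2,r2)
for nm,p,z in(("level",(377,185),.028),("levelnear",(377,226),.028),("compass",(210,205),.01),("caps",(588,415),.03),("block",(600,308),.03)):print(nm,onz("top",px(*p),z))
E
```

```text
top [(array([184.    , 178.6804]), array([174, 175,  21,   8,  97], dtype=int32)), (array([193.1111, 221.4722]), array([191, 218,   5,   8,  36], dtype=int32))]
scene []
[[ 0.6893  0.0561  0.056 ]
 [ 0.6622 -0.1809  0.056 ]
 [ 0.3676 -0.1416  0.056 ]
 [ 0.398   0.0929  0.056 ]] [np.float64(0.29365268307283304), np.float64(0.23858595792492623), np.float64(0.29727683896544943), np.float64(0.2365114755169555)]
case -0.12612369547373384 [ 0.5302 -0.0359] [[-0.0006  0.0014]
 [ 0.0019 -0.0025]
 [-0.0011 -0.0002]
 [-0.0002  0.0012]]
grip [0.6063 0.0875 0.078 ] [180.8687 177.834 ] [292.4987 232.4603]
pull [0.4913 0.0547 0.084 ] [193.3559 221.5069] [316.452  202.6043]
pan 0.0357185449537487 [0.5182 0.2955] [[-0.0044  0.0024]
 [-0.0015 -0.0029]
 [ 0.0021 -0.0026]
 [ 0.0038  0.0031]]
level [ 0.779  -0.0736  0.028 ]
levelnear [ 0.7039 -0.0722  0.028 ]
compass [0.7519 0.2297 0.01  ]
caps [ 0.3632 -0.4319  0.03  ]
block [ 0.5489 -0.464   0.03  ]
```

Case pose fits within 2.5 mm, and the predicted grip and pull positions agree with both views. I'll turn the latch now.

```bash
cat >> h.py <<'E'
np.set_printoptions(precision=4,suppress=True)
TH=-.126; O=np.array([.5302,-.0359]); RZ=Rn.from_euler('z',TH).as_matrix()
PAN=np.array([.518,.2955])
def W(x,y,z): return RZ@np.array([x,y,z])+np.r_[O,0]
def Q(psi,tilt=0):  # tool down; psi = yaw (case frame), jaw along case y at 0; tilt about case x
    return (Rn.from_euler('z',TH)*Rn.from_euler('x',tilt)*Rn.from_euler('z',psi)*Rn.from_euler('x',np.pi)).as_quat()
def st(*a): print(*a,"t",round(ctrl.get_t(),1),"p",np.array(ctrl.get_eef_pos()),"F",np.array(ctrl.get_wrist_force()),"op",round(ctrl.get_opening(),4))
E
python3 - <<'E'
from h import *
p=W(.06,.132,.067); up=W(.06,.132,.2)
for s in(np.pi/2,-np.pi/2):
    print([None if (q:=ctrl.solve_ik(p,Q(s-d))) is None else np.array(q) for d in(0,.75,1.55)])
s=np.pi/2
qs=[ctrl.solve_ik(p,Q(s-d)) for d in(0,1.55)]
if qs[0] is None or qs[1] is None or abs(qs[0][5]-qs[1][5])>2.5: s=-s
print("psi",s)
ctrl.move_ptp(W(.06,.132,.25),Q(s)); ctrl.movel(W(.06,.132,.11)); st("above")
print(ctrl.movel(p,v=.05,guard=15)); st("down")
ctrl.gripper_close(25); st("closed")
for d in np.linspace(0,1.55,8)[1:]:
    ctrl.movel(p,Q(s-d)); 
st("turned",ctrl.get_wrist_torque())
ctrl.let_go(); ctrl.movel(W(.06,.132,.2)); st("up")
im=snapshot("top"); save(im,"t1.png",(150,130,300,280))
E
```

```text
[array([-0.0502,  0.4614,  1.6231, -0.    ,  1.0571,  0.0758]), array([-0.0502,  0.4614,  1.6231, -0.    ,  1.0571,  0.8258]), array([-0.0502,  0.4614,  1.6231, -0.    ,  1.0571,  1.6258])]
[array([-0.0502,  0.4614,  1.6231, -0.    ,  1.0571, -3.0657]), array([-0.0502,  0.4614,  1.6231,  0.    ,  1.0571, -2.3157]), array([-0.0502,  0.4614,  1.6231,  0.    ,  1.0571, -1.5157])]
psi 1.5707963267948966
above t 4.0 p [0.6071 0.0874 0.1111] F [-0.1299  0.6438  0.5789] op 0.0882
False
down t 5.0 p [0.6066 0.0875 0.0673] F [-0.7931  0.0409  0.394 ] op 0.0879
closed t 6.1 p [0.6053 0.0875 0.0668] F [-5.7444 -0.8219  3.4109] op 0.0105
turned [ 0.4314  0.5033 -0.0368] t 8.8 p [0.6051 0.0883 0.0667] F [-2.9835  1.962   1.1817] op 0.0112
up t 11.0 p [0.6056 0.0875 0.1988] F [-0.6809 -0.2061  0.5889] op 0.0882
```

View pics/t1.png

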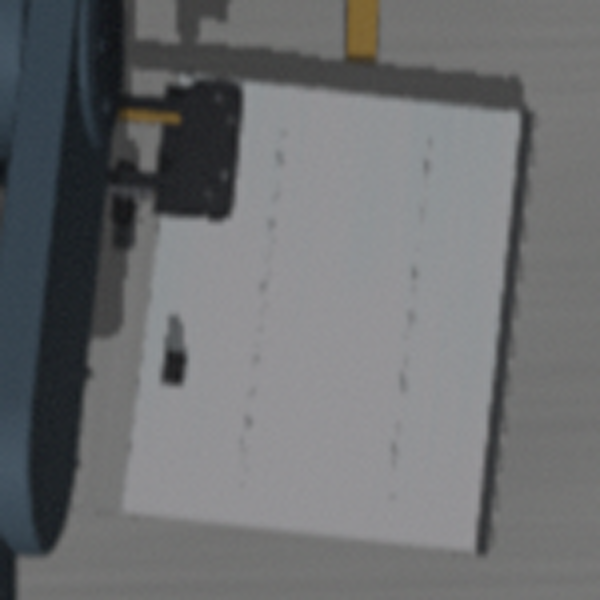

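The crop shows the latch bar now pointing to -x (dark bar at about (122,215)), and the edge tongue is gone. The pull is at (174,365). Next I grasp the pull along x, so it can pivot between the pads, and lift it on its arc.

Run:
```python
from h import *
s=np.pi/2
def g(th): return W(-.05,-.125+.21*np.cos(th)-.028*np.sin(th),.056+.21*np.sin(th)+.028*np.cos(th)-.019)
a=W(-.05,.085,.2)
ctrl.move_ptp(a,Q(s)); print(ctrl.movel(g(0),v=.08,guard=15)); st("at")
ctrl.gripper_close(20); st("closed")
for th in np.arange(.1,1.41,.1):
    ctrl.movel(g(th),v=.1)
    F=ctrl.get_wrist_force(); print(round(th,1),np.array(F),round(ctrl.get_opening(),4))
    if np.linalg.norm(F)>50: print("big"); break
st("end")
save(snapshot("scene"),"s2.png",(170,80,400,280))
```

```text
False
at t 14.3 p [0.4917 0.0547 0.0655] F [ 0.0358  0.9627 -0.1454] op 0.0881
closed t 15.3 p [0.4899 0.0549 0.0648] F [-5.1981  1.3718  4.1873] op 0.0215
0.1 [-4.6114  4.0623  0.3231] 0.0218
0.2 [-6.0141  4.8211  1.8536] 0.0216
0.3 [-5.1524  7.7441  2.0434] 0.0222
0.4 [-6.3823  7.1804  3.5159] 0.0215
0.5 [-7.151   7.3251  3.8678] 0.0215
0.6 [-7.2209  8.2867  6.2799] 0.022
0.7 [-8.694   8.5608  7.3718] 0.0214
0.8 [-9.9316  7.4821  7.3231] 0.0216
0.9 [-11.4257   6.5079   9.307 ] 0.0216
1.0 [-13.4921   4.9821   9.7344] 0.0212
1.1 [-13.2367   4.9768   9.0962] 0.0216
1.2 [-13.82     2.6591   7.9873] 0.0216
1.3 [-13.182    1.1907   8.005 ] 0.0215
1.4 [-14.2391   0.5852   5.605 ] 0.0214
end t 20.3 p [ 0.463  -0.1458  0.2487] F [-14.2391   0.5852   5.605 ] op 0.0214
```

View pics/s2.png

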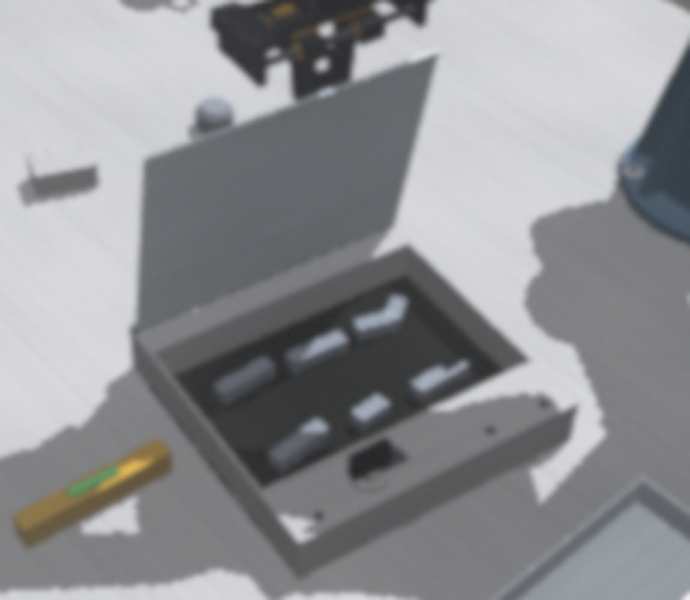

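The flap is at about 80°. The tray is visible with six bars: a bent one at upper right, a chipped one at lower right, a short one in the middle of the front row, and three whole ones. I'll release and push the flap back from the inside.

Run:
```python
from h import *
s=np.pi/2
ctrl.let_go(); p=np.array(ctrl.get_eef_pos()); ctrl.movel(p+[0,0,.14],v=.2); ctrl.gripper_close(20)
def g(th,r=.2): return W(0,-.125+r*np.cos(th)+.014,.056+r*np.sin(th))
ctrl.movel(W(0,-.02,.4),v=.25); ctrl.movel(W(0,-.03,.255),v=.2); st("in")
for th in np.arange(1.4,2.26,.085):
    ctrl.movel(g(th),v=.12); print(round(th,2),np.array(ctrl.get_wrist_force()))
ctrl.movel(g(2.0)+[0,0.03,.1],v=.2); ctrl.let_go()
st("back")
ctrl.move_ptp(W(-.1,.2,.42),Q(s))
save(snapshot("scene"),"s3.png",(130,60,400,280)); save(snapshot("top"),"t3.png",(150,120,400,280))
st()
```

```text
in t 25.1 p [ 0.5269 -0.0663  0.2562] F [ 0.3584  0.4041 -0.1339] op 0.0006
1.4 [0.3403 0.1948 0.4763]
1.48 [-0.2907 -0.5868 -0.3523]
1.57 [0.2483 0.959  0.4208]
1.65 [ 0.5925  0.4284 -0.4104]
1.74 [-0.0373 -0.5497  0.1068]
1.82 [-0.5579 -0.6272  0.1573]
1.91 [ 0.6254 -0.0511 -0.4748]
1.99 [-0.722  -0.1261  0.4684]
2.08 [-0.1813 -0.2946  0.3203]
2.16 [-0.213   0.0017  0.0787]
2.25 [-0.6424 -0.3982  0.2736]
back t 30.7 p [ 0.5058 -0.1986  0.3378] F [ 0.341   0.623  -0.3689] op 0.0882
t 32.3 p [0.4565 0.1741 0.4195] F [-0.2046  0.0619 -0.585 ] op 0.0877
```

View pics/s3.png

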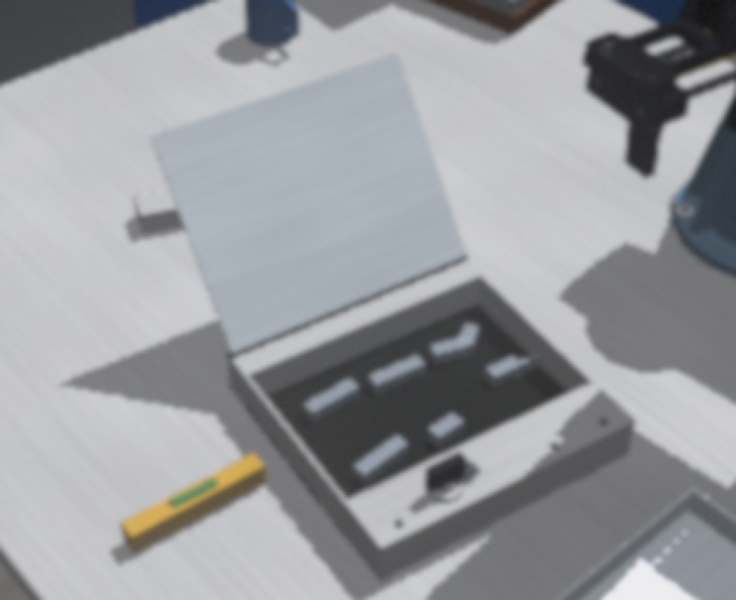

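View pics/t3.png

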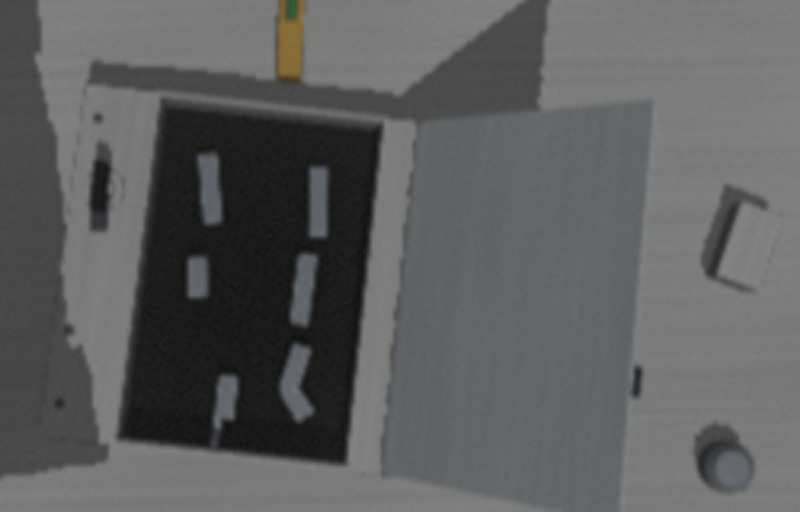

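The flap is folded well back. In the top crop, the short bar is at (198,277), the chipped one at (225,400) (remnant toward -x; it has been knocked) and the bent one at (298,383). The sound ones are at (210,188), (318,200) and (303,290). Next I measure these and the flap angle.

```bash
cat >> h.py <<'E'
def bars(im,save_as=None):
    # contours of bright things on the dark tray floor, top view, as case-frame points at bar-top height
    cs=[W(x,y,.03) for x,y in((.14,.085),(.14,-.092),(-.14,-.092),(-.14,.085))]
    roi=np.zeros(im.shape[:2],np.uint8); cv2.fillPoly(roi,[np.int32([proj("top",c) for c in cs])],1)
    k=4; g=cv2.resize(im.max(2),None,fx=k,fy=k,interpolation=cv2.INTER_CUBIC); R=cv2.resize(roi,None,fx=k,fy=k,interpolation=cv2.INTER_NEAREST)
    m=((g>62)&(R>0)).astype(np.uint8); out=[]
    for c in cv2.findContours(m,cv2.RETR_EXTERNAL,cv2.CHAIN_APPROX_NONE)[0]:
        if cv2.contourArea(c)<300: continue
        P=np.array([RZ.T@(onz("top",(q[0]+.5)/k-.5,.026)-np.r_[O,0]) for q in c])[:,:2]*1000
        r=cv2.minAreaRect(P.astype(np.float32)); out.append((P,r,cv2.contourArea(P.astype(np.float32))))
    return out
E
python3 - <<'E'
from h import *
from scipy.optimize import brentq
im=snapshot("top")
for P,r,a in bars(im): print(np.array(r[0]),np.array(r[1]),round(r[2],1),"area",round(a),"cen",P.mean(0),"min",P.min(0),"max",P.max(0))
e=np.array([150+652/3.2,120+102/3.2]); f=lambda th:proj("top",W(.147,-.125+.235*np.cos(th),.056+.235*np.sin(th)))
for th in(1.8,1.9,2.0,2.1,2.2,2.3,2.45): print(th,f(th),e)
sh=np.array([130+153/2.726,60+137/2.726]); h=lambda th:proj("scene",W(.147,-.125+.235*np.cos(th),.056+.235*np.sin(th)))
for th in(1.8,1.9,2.0,2.1,2.2,2.3,2.45): print(th,h(th),sh)
E
```

```text
[-106.8397   12.9959] [18.4472 48.2938] 89.7 area 680 cen [-105.8398   13.7322] min [-130.9644    3.7202] max [-82.685   22.2687]
[-83.2899 -44.725 ] [66.2262 27.7632] 9.2 area 1107 cen [-82.8831 -45.377 ] min [-115.9029  -62.3235] max [-50.2915 -31.2077]
[-3.0489 48.5112] [35.0815 17.791 ] 6.7 area 581 cen [-3.2171 48.8733] min [-21.1658  38.6001] max [14.8893 58.9052]
[ -3.724  -42.4465] [18.0543 61.9799] 87.9 area 989 cen [ -3.7922 -42.696 ] min [-34.8366 -51.8538] max [ 27.1993 -33.1513]
[ 72.5586 -47.3466] [62.0283 15.8761] 6.0 area 922 cen [ 72.681  -47.5232] min [ 41.605  -58.0261] max [103.8688 -37.0631]
[74.1839 46.847 ] [62.1522 18.6113] 10.9 area 1020 cen [74.592  46.8333] min [43.2395 33.8863] max [105.6158  61.0392]
1.8 [315.9005 140.0289] [353.75  151.875]
1.9 [325.8039 141.8511] [353.75  151.875]
2.0 [334.955  143.8332] [353.75  151.875]
2.1 [343.2175 145.9355] [353.75  151.875]
2.2 [350.4851 148.1177] [353.75  151.875]
2.3 [356.6829 150.3404] [353.75  151.875]
2.45 [363.8841 153.67  ] [353.75  151.875]
1.8 [198.117  113.9632] [186.1262 110.2568]
1.9 [194.2806 111.6105] [186.1262 110.2568]
2.0 [190.7615 110.1699] [186.1262 110.2568]
2.1 [187.5881 109.6186] [186.1262 110.2568]
2.2 [184.7813 109.9228] [186.1262 110.2568]
2.3 [182.3553 111.0397] [186.1262 110.2568]
2.45 [179.4462 114.1292] [186.1262 110.2568]
```

The flap angle is about 2.2 rad, and the bar sizes agree with those given. I'll start with the bent bar, gripping its 40 mm arm with the tool shifted inward to clear the wall.

```bash
cat >> h.py <<'E'
def arm(P,x0,x1):  # centre line of a bar part between x0 and x1 (mm): mid y per slice, line fit
    xs=np.arange(x0,x1+.1,3.); ys=[]
    for x in xs:
        y=P[np.abs(P[:,0]-x)<2.5][:,1]; ys.append((y.min()+y.max())/2)
    a,b=np.polyfit(xs,ys,1); return np.arctan(a),a,b,np.array(ys)
def pick(x,y,psi,z=.0125):
    if np.linalg.norm(np.array(ctrl.get_eef_pos())[:2]-W(x,y,0)[:2])>.02: ctrl.move_ptp(W(x,y,.16),Q(psi))
    ctrl.movel(W(x,y,.16),Q(psi)); print("hit",ctrl.movel(W(x,y,z),v=.08,guard=12)); st("down")
    ctrl.gripper_close(30); st("grip"); ctrl.movel(W(x,y,.16),v=.12); st("lifted")
def place(dx,dy,z=.028,jaw=np.pi/2):
    p=np.r_[PAN+[dx,dy],.16]; q=Rn.from_euler('z',jaw)*Rn.from_euler('x',np.pi)
    ctrl.move_ptp(p,q.as_quat()); st("over pan"); p[2]=z
    print("hit",ctrl.movel(p,v=.12,guard=15)); ctrl.let_go(); p[2]=.2; ctrl.movel(p,v=.2); ctrl.move_ptp(W(-.1,.22,.42),Q(np.pi/2)); st("placed")
E
python3 - <<'E'
from h import *
for P,r,a in bars(snapshot("top")):
    if r[0][0]<-60 and r[0][1]<-20: B=P
c=arm(B,-76,-57); print(c); xm=B[:,0].max()
x=xm-17; y=c[1]*x+c[2]; off=15.; n=np.array([-np.sin(c[0]),np.cos(c[0])])
t=np.array([x,y])+off*n; print("arm pt",x,y,"tool",t)
pick(*t/1000,c[0])
place(-.04,.025)
save(snapshot("scene"),"s4.png",(180,140,440,335))
E
```

```text
(np.float64(-0.2103624943426441), np.float64(-0.21352143603371218), np.float64(-58.06882516491492), array([-41.7989, -42.4167, -43.1104, -44.0697, -44.2996, -44.9583,
       -45.6867]))
arm pt -67.22051963606594 -43.71580328128977 tool [-64.0883 -29.0465]
hit False
down t 35.9 p [ 0.4633 -0.0568  0.0129] F [0.4028 0.4592 0.0409] op 0.0882
grip t 37.0 p [ 0.4629 -0.0566  0.0125] F [ 0.1606 -0.6971  0.6155] op 0.0159
lifted t 38.4 p [ 0.4624 -0.0564  0.1592] F [-0.7184  0.0049 -2.1905] op 0.0158
over pan t 39.8 p [0.4782 0.3197 0.1598] F [ 1.0039  0.2674 -1.2046] op 0.0156
hit False
placed t 44.2 p [0.4583 0.1952 0.418 ] F [-0.1392  0.559  -0.0993] op 0.0882
```

View pics/s4.png

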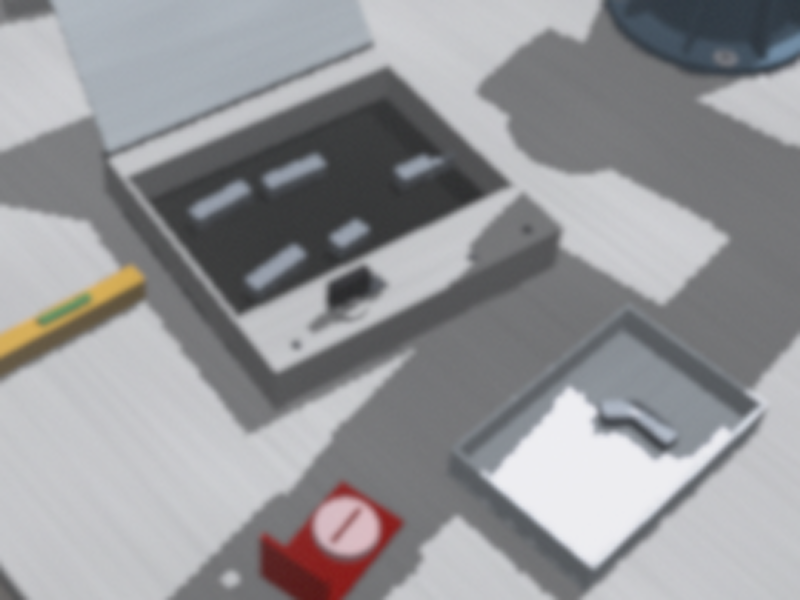

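The bent bar lies in the pan at (635,420). Next come the chipped bar, gripped across its full section, and the short bar, gripped by its ends with the tool shifted to clear the neighbouring bar.

Run:
```python
from h import *
for P,r,a in bars(snapshot("top")):
    if r[0][0]<-60 and abs(r[0][1])<30: B=P
xm=B[:,0].max(); c=arm(B,xm-28,xm-7); x=xm-16; y=c[1]*x+c[2]; print(c,x,y)
pick(x/1000,y/1000,c[0]); place(.045,-.03)
S=None
for P,r,a in bars(snapshot("top")):
    print(np.array(r[0]),np.array(r[1]),round(a))
    if max(r[1])<42 and r[0][1]>20: S=(P,r)
P,r=S; c=arm(P,r[0][0]-10,r[0][0]+10); print("short",r,c)
```

```text
(np.float64(0.0026981632259936296), np.float64(0.002698169773631721), np.float64(13.203444102558779), array([12.9609, 12.8183, 12.8566, 13.0133, 13.017 , 12.9061, 12.9436,
       12.9468])) -98.79360658271446 12.936882179449235
hit False
down t 47.8 p [ 0.4342 -0.0107  0.0129] F [0.2928 0.4869 0.6649] op 0.0877
grip t 48.9 p [ 0.4338 -0.0106  0.0125] F [ 0.2157 -1.0973 -0.1098] op 0.0159
lifted t 50.2 p [ 0.4332 -0.0105  0.1592] F [ 0.0761  0.3176 -1.0786] op 0.0156
over pan t 51.4 p [0.5627 0.2647 0.1594] F [ 0.5735 -0.4994 -0.5986] op 0.0158
hit False
placed t 55.8 p [0.4586 0.195  0.4181] F [0.1765 0.7353 0.082 ] op 0.088
[-3.099  48.8608] [35.0676 17.1321] 572
[ -3.6572 -42.4788] [17.9203 62.0633] 973
[ 72.8892 -47.3104] [61.326  15.8795] 910
[74.2143 46.8714] [62.0993 18.6169] 996
short ((-3.098978042602539, 48.86077117919922), (35.06759262084961, 17.132062911987305), 6.558114528656006) (np.float64(0.11788061193336498), np.float64(0.11842968069907184), np.float64(49.20910701665326), array([47.6642, 47.9788, 48.3738, 48.7684, 49.0843, 49.4004, 49.7957]))
```

Run:
```python
from h import *
a=.118; t=np.array([-3.1,48.86])-19*np.array([np.cos(a),np.sin(a)])
pick(*t/1000,a+np.pi/2); place(.04,.035)
save(snapshot("scene"),"s5.png",(180,140,440,335))
for P,r,A in bars(snapshot("top")): print(np.array(r[0]),np.array(r[1]),round(A))
```

```text
hit False
down t 59.3 p [0.5146 0.0131 0.0129] F [-0.3366 -0.3998 -0.3899] op 0.0884
grip t 60.2 p [0.5143 0.0131 0.0125] F [-0.0958 -0.1513  0.1287] op 0.0341
lifted t 61.6 p [0.5137 0.0132 0.1591] F [-0.0551 -0.3145 -0.7403] op 0.0339
over pan t 62.8 p [0.5582 0.3293 0.1597] F [ 0.7948 -0.1993  0.2444] op 0.034
hit False
placed t 67.0 p [0.4586 0.1951 0.4183] F [ 0.5199 -0.5284  0.1745] op 0.0883
[ -3.6741 -42.5902] [17.9427 62.0731] 972
[ 72.8982 -47.3072] [61.3446 15.884 ] 906
[74.188  46.8102] [62.0319 18.6089] 995
```

View pics/s5.png

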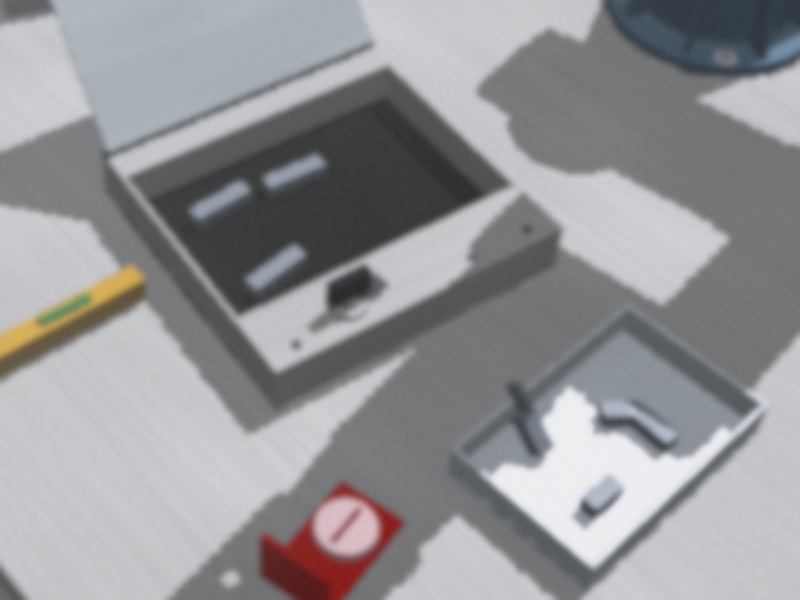

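The short and bent bars lie flat. The chipped bar landed with its remnant propped on the pan's near wall at about (520,400), so I need to mend that. I'll look at the pan from above.

Run:
```python
from h import *
save(snapshot("top"),"t6.png",(70,165,145,265),k=6)
for d in((.045,-.03),(-.04,.025),(.04,.035)): print((proj("top",np.r_[PAN+d,.02])-[70,165]+.5)*6)
```

```text
[299.0053 197.7756]
[174.1054 386.8447]
[155.7091 211.5268]
```

View pics/t6.png

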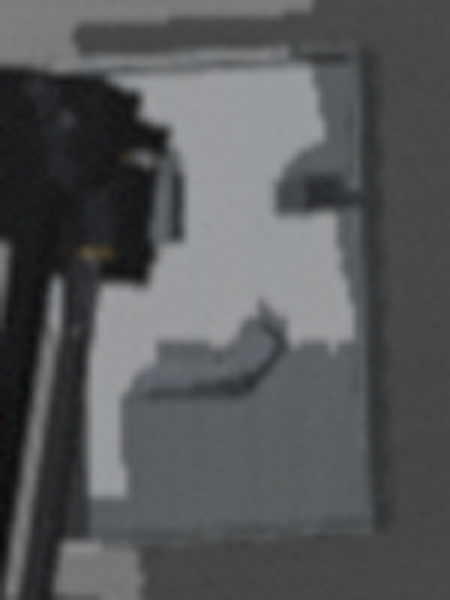

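The chipped bar lies along y with its remnant over the right wall at about (355,190). The simple mend is to push that end inward with closed fingers, just above the rim.

Run:
```python
from h import *
q=(Rn.from_euler('z',np.pi/2)*Rn.from_euler('x',np.pi)).as_quat()
P=lambda dx,dy,z:np.r_[PAN+[dx,dy],z]
ctrl.gripper_close(20)
ctrl.move_ptp(P(.047,-.105,.2),q); print(ctrl.movel(P(.047,-.105,.0385),v=.15,guard=10)); st()
print(ctrl.movel(P(.047,-.05,.0385),v=.04,guard=25)); st("pushed")
ctrl.movel(P(.047,-.05,.2),v=.2); ctrl.let_go(); ctrl.move_ptp(W(-.1,.0,.42),Q(np.pi/2))
save(snapshot("scene"),"s7.png",(320,230,440,335),k=5);
```

```text
False
t 70.7 p [0.5659 0.1906 0.0396] F [0.1787 0.2748 1.0218] op 0.0001
False
pushed t 72.2 p [0.565  0.2453 0.0385] F [-0.6296 -0.4624 -0.2666] op 0.0001
```

View pics/s7.png

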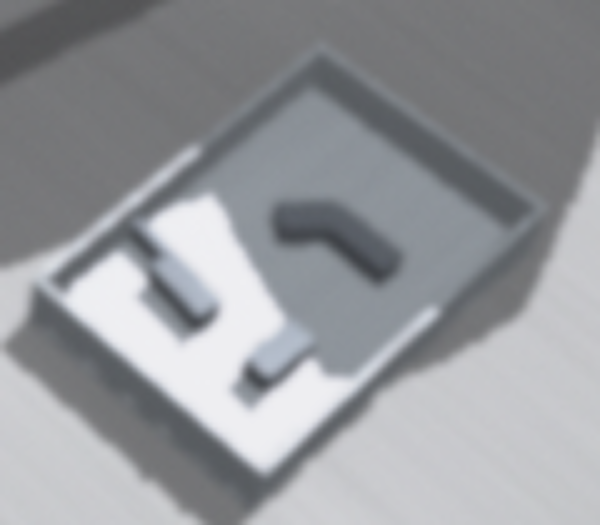

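The remnant now appears inside the wall. I'll check from above that the bar lies flat.

Run:
```python
from h import *
save(snapshot("top"),"t8.png",(70,165,145,265),k=6)
```

```text
(no output)
```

View pics/t8.png

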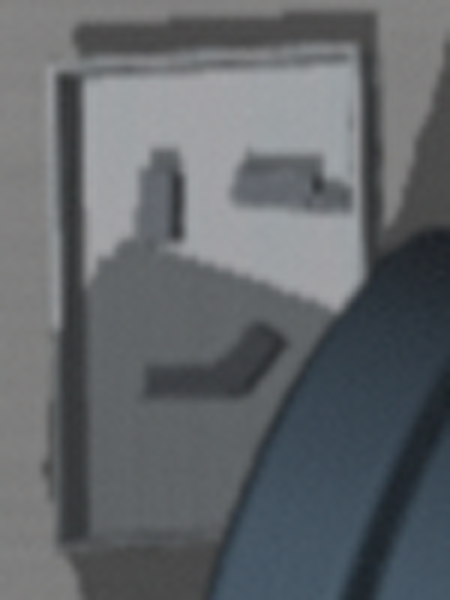

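Run:
```python
from h import *
c=lambda u,v,k,o:(np.array([u,v])+.5)/k-.5+o
T=lambda u,v:c(u,v,6,[70,165]); S=lambda u,v:c(u,v,5,[320,230])
for nm,a,b in(("remnant end mid",(350,195),(131,226)),("full end mid",(234,187),(210,303)),("short end -x",(163,240),(310,340)),("pan rim near corner",(60,545),(545,208))):
    print(nm,tri(T(*a),S(*b)))
```

```text
remnant end mid (array([0.5637, 0.2399, 0.0252]), np.float64(0.0016472548289228467))
full end mid (array([0.5677, 0.2936, 0.0245]), np.float64(0.0006924913643924322))
short end -x (array([0.5426, 0.3319, 0.0139]), np.float64(0.007522052894041736))
pan rim near corner (array([0.4082, 0.3638, 0.0365]), np.float64(0.002408222191918346))
```

Both ends of the chipped bar are at the same height, about 0.025 m, so it lies flat. Now I'll shut the flap.

Run:
```python
from h import *
s=np.pi/2; X=.03
ctrl.gripper_close(20)
ctrl.move_ptp(W(X,-.34,.42),Q(s)); ctrl.movel(W(X,-.34,.215),v=.2); st("behind")
def g(th,o=.001):
    c,n=np.cos(th),np.sin(th)
    if th>1.52: return W(X,-.125+.235*c-.010,.056+.235*n-.035)
    d=.009*n-o; return W(X,-.125+.2*c-n*d,.056+.2*n+c*d)
for th in np.r_[np.arange(2.3,1.53,-.1),np.arange(1.5,.05,-.1),.05]:
    h=ctrl.movel(g(th),v=.12,guard=35); print(round(th,2),h,np.array(ctrl.get_wrist_force()))
    if h: break
else:
    print(ctrl.movel(W(X,.075,.050),v=.03,guard=22)); st("pressed")
    ctrl.movel(W(X,.075,.25),v=.2); ctrl.let_go()
    ctrl.move_ptp(W(-.05,.2,.42),Q(s)); save(snapshot("scene"),"s9.png",(190,140,390,290))
```

```text
behind t 79.8 p [ 0.5179 -0.3774  0.2167] F [ 0.0362 -1.0145 -0.2272] op 0.0002
2.3 False [ 0.3713 -0.5155 -0.156 ]
2.2 False [ 0.6731 -0.1414  0.0514]
2.1 False [-0.0241  0.5495 -0.2928]
2.0 False [-0.1341 -0.4678 -0.0972]
1.9 False [-0.5723 -0.7966  0.3423]
1.8 False [-0.1838  0.369  -0.5401]
1.7 False [-0.3903 -0.0802 -0.3116]
1.6 False [ 0.2846 -0.3062  0.4754]
1.5 False [0.5479 0.3075 0.9349]
1.4 False [ 0.3315 -0.1213  0.3063]
1.3 False [-0.466   0.3728  1.3016]
1.2 False [-0.5794  0.7041  0.2755]
1.1 False [ 0.1402  0.4668 -0.2908]
1.0 False [ 0.2696  0.2421 -0.3192]
0.9 False [ 0.196   0.2339 -0.8115]
0.8 False [-0.3855  0.3449  0.3183]
0.7 False [ 0.7385 -0.5088  0.3506]
0.6 False [-1.2248  0.1915  0.5265]
0.5 False [0.2661 1.2924 0.1133]
0.4 False [0.7025 0.1927 0.2639]
0.3 False [ 0.6858 -0.4243  0.3052]
0.2 False [ 0.7587 -0.0615  0.3199]
0.1 False [-0.145  -0.514   0.1981]
0.05 False [ 0.0439 -0.4505 -0.4144]
True
pressed t 88.3 p [0.5701 0.0345 0.0563] F [-4.3211 -0.3296 11.1536] op 0.0004
```

View pics/s9.png

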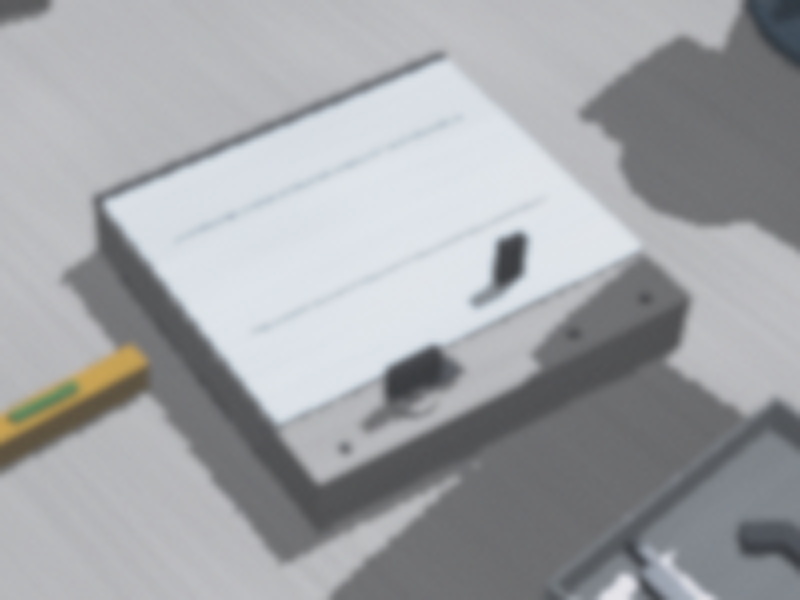

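The flap is shut (tip stopped at z = 0.0563) and the latch is still open. I'll turn the latch back.

Run:
```python
from h import *
s=np.pi/2; p=W(.06,.132,.067)
ctrl.move_ptp(W(.06,.132,.2),Q(s-1.55)); print(ctrl.movel(p,v=.08,guard=15)); ctrl.gripper_close(25); st("closed")
for d in np.linspace(1.55,0.0,8)[1:]: ctrl.movel(p,Q(s-d))
st("turned",ctrl.get_wrist_torque()); ctrl.let_go(); ctrl.movel(W(.06,.132,.25),v=.15)
ctrl.move_ptp(W(-.15,-.1,.42),Q(s)); st("away")
save(snapshot("scene"),"s10.png",(150,90,440,330))
save(snapshot("top"),"t10.png",(70,80,420,290))
```

```text
False
closed t 95.9 p [0.6064 0.0881 0.067 ] F [ 0.1974  4.0562 -0.1453] op 0.0107
turned [ 1.2509  0.2392 -0.1063] t 98.5 p [0.6055 0.0892 0.067 ] F [-2.4081  7.8789  2.2771] op 0.0107
away t 102.5 p [ 0.3692 -0.1161  0.4194] F [-0.421  -0.4996 -0.4692] op 0.0882
```

View pics/s10.png

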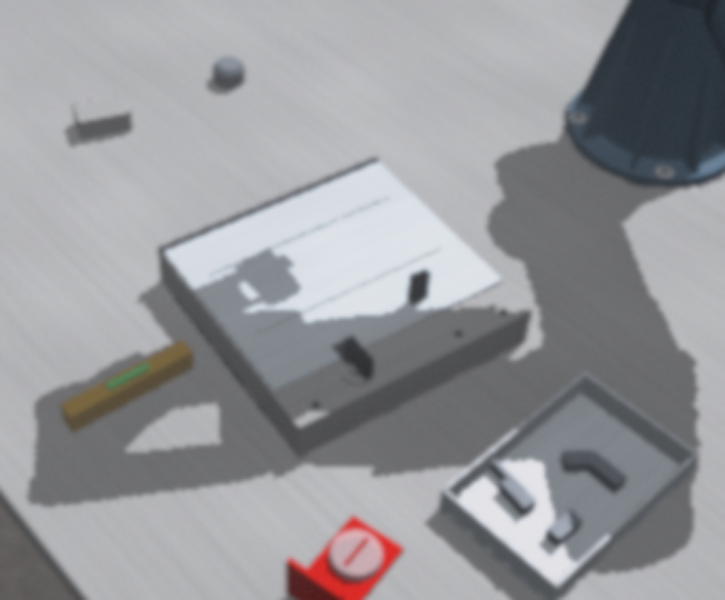

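View pics/t10.png

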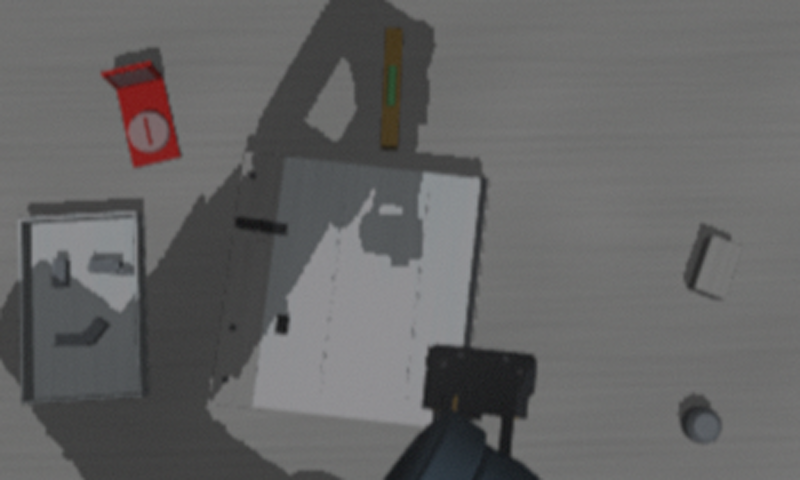

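The latch bar and tongue lie over the flap edge at (260,226) in top. The flap is shut, the three faulty bars are in the pan, and the bystanders are where they were. I'm handing in.

```bash
python3 -c "
from bench import ctrl
ctrl.job_done(); print(ctrl.get_t())"
```

```text
the job is handed in; nothing more can be done
the job is handed in; nothing more can be done
```

The job is done and handed in, with the last move finishing at about 102 s of the 210 s allowed. I opened the latch, folded the flap back to about 2.2 rad (read from both cameras), and moved the bent, chipped and short bars into the scrap pan. I then shut the flap and turned the latch back.

- **One thing to mend:** the chipped bar first landed propped on the pan wall. I pushed it in with closed fingers, and both its ends then measured at the same height, about 25 mm against a nominal 20 mm, so I took it as lying flat.
- **Flap and latch:** the closing press stopped at 56.3 mm, against the 56 mm expected for a shut flap. The final pictures show the latch tongue over the flap's edge.
- **Bars:** the three faulty bars were in the pan in the last pictures. The three sound bars were all in the tray at my last check, after the third faulty bar came out and before the flap closed over them.
- **Bystanders:** the compass, level, capsule and feeler block look unmoved by eye in the last pictures; I did not measure them again.
- **Doubtful reading:** the wrist force stayed near zero while pushing the flap in both directions, although about 5 N was expected. The pictures confirm the flap moved as commanded.

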